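# Clamp a battery cell in the cam-locked test holder

### The job

A battery cell lies loose on the bed of the cell holder. Flip the red cam lever up to free the sliding jaw, bring the jaw gently up until the cell sits square and snug between it and the fixed jaw, and, still keeping the jaw there because it springs open when free, flip the lever fully down to lock it. Do not squeeze the cell hard, and leave the spare cells and everything else on the bench where they are.

Things in the scene. Friction and masses are not known exactly. Their poses are not given: they have to be found in the camera images.
- holder: The cell test holder, fixed to the bench, turned by up to 0.3 rad. Origin on the bench, x away from the robot. Aluminium base plate from -75 to +120 mm in x and -105 to +130 mm in y; its top, the bed, is 30 mm above the bench. A black probe head, 72 mm high, stands at x = 99 to 115 mm. Two jaws, fixed and sliding, face each other along y.
- fixed_face (a point): Fixed jaw: a dark blue block on the bed at y = -85 to -55 mm of the holder, 120 mm long (x = -60 to 60), its top 65 mm above the bench. This point: on the bed, mid-length, in the plane of its green clamping face, which looks to the holder's +y.
- jaw: Sliding jaw, dark blue, axes as the holder's. Origin: on the bed, mid-length, in the plane of its green clamping face (120 mm long, top 65 mm above the bench), which looks to -y at the fixed jaw. Gap = distance from fixed_face, 34 to 100 mm; moving to -y closes. Behind the face a carriage 64 mm wide (x) reaches 62 mm to +y, top 69 mm above the bench. It can also be moved by its lever.
- jaw_back (a point): Middle of the carriage's back face, 50 mm above the bench. With the lever up the jaw is free: a hidden spring pulls it open (+y) with 3 to 4 N; it drags with 1 N, and 0.5 N more at 30 mm/s. With the lever down the cam holds it against more than 40 N.
- lever (a joint): Cam lever on the sliding jaw. 0: down on its stop, level, pointing to the holder's -x (to the robot), jaw locked. Grows as the tip is lifted, about an axis along y; 1.57 rad is upright, 1.85 the other stop. The cam bears from about 0.9 rad down and locks near 0, past a dead centre at 0.1. Turning takes 2 to 6 N at the grip, most between 0.7 and 0.2 rad; elsewhere the lever stays where it is left.
- lever_pivot (a point): Centre of the lever's axis, on the sliding jaw: 84 mm above the bench, 38 mm to +y of the clamping face. From here the lever is 114 mm long: steel barrel of 12.5 mm radius, steel arm 12 mm wide, then the red grip from 52 to 114 mm, 16 mm wide (y) and 13 mm thick.
- lever_grip (a point): A point in the middle of the red grip's section, 95 mm from the lever's axis. With the lever down it is 95 mm to the holder's -x of the pivot, 84 mm above the bench, beyond the front edge of the base plate, with nothing below.
- cell_a: Flat prismatic battery cell in blue wrap, lying flat: 104 mm long (x), 20 mm thick, 0.2 to 0.3 kg, terminals on its +x end. Its width (y) is between 40 and 65 mm but not told; the three cells differ. Origin: centre of its underside. One of the three lies loose on the holder's bed, the other two are spares in the carrier; which is where varies.
- cell_b: Flat prismatic battery cell in green wrap, lying flat: 104 mm long (x), 20 mm thick, 0.2 to 0.3 kg, terminals on its +x end. Its width (y) is between 40 and 65 mm but not told; the three cells differ. Origin: centre of its underside. One of the three lies loose on the holder's bed, the other two are spares in the carrier; which is where varies.
- cell_c: Flat prismatic battery cell in orange wrap, lying flat: 104 mm long (x), 20 mm thick, 0.2 to 0.3 kg, terminals on its +x end. Its width (y) is between 40 and 65 mm but not told; the three cells differ. Origin: centre of its underside. One of the three lies loose on the holder's bed, the other two are spares in the carrier; which is where varies.
- carrier: Black and grey cell carrier, fixed, 152 mm (x) by 212 mm (y) and 40 mm high, to the right (-y) of the holder; its floor, 30 mm above the bench, carries the two spare cells. Origin: centre of its underside.
- wash_bottle: White wash bottle with a blue cap, 66 mm across, 190 mm high, standing; a bystander. Origin: centre of its underside.
- caliper: Steel caliper with a black display, 190 mm long, lying flat; a bystander. Origin: under the middle of its beam.
- screwdriver: Orange-handled screwdriver, 170 mm long, lying; a bystander. Origin: on the bench below it.
- jar: Amber jar with a black cap, 60 mm across, 85 mm high, standing; a bystander. Origin: centre of its underside.
- tip_box: Clear pipette-tip box with a blue lid, 122 by 82 mm, 73 mm high; a bystander. Origin: centre of its underside.

How it is judged:
On the way, in this order (a step that is already met when the one before it is completed fails the run):
1. the cam lever is flipped up and the jaw is free (value of joint lever above 1 rad), for 0.1 s.
2. the jaw is closed on the cell, which lies square and snug between the two jaws (((y of jaw in the frame of holder between -0.011 and -0.007 m and y of cell_a in the frame of holder between -0.034 and -0.03 m and x of cell_a in the frame of holder between -0.04 and 0.04 m and z of cell_a in the frame of holder between 0.026 and 0.034 m and angle between the x axis of cell_a and the x axis of holder, either way round below 0.03 rad) or (y of jaw in the frame of holder between -0.003 and 0.001 m and y of cell_b in the frame of holder between -0.03 and -0.026 m and x of cell_b in the frame of holder between -0.04 and 0.04 m and z of cell_b in the frame of holder between 0.026 and 0.034 m and angle between the x axis of cell_b and the x axis of holder, either way round below 0.03 rad) or (y of jaw in the frame of holder between 0.005 and 0.009 m and y of cell_c in the frame of holder between -0.026 and -0.022 m and x of cell_c in the frame of holder between -0.04 and 0.04 m and z of cell_c in the frame of holder between 0.026 and 0.034 m and angle between the x axis of cell_c and the x axis of holder, either way round below 0.03 rad))), for 0.2 s.
At the end, for the whole second after the job is handed in: The lever is down (below 0.12 rad) and still; the cell that lay in the holder lies flat on the bed, square to the fixed jaw (within 0.03 rad) and touching both jaws (jaw and cell each within 2 mm of their clamped places, the cell within 40 mm of mid-length); jaw and cells are at rest (((y of jaw in the frame of holder between -0.011 and -0.007 m and y of cell_a in the frame of holder between -0.034 and -0.03 m and x of cell_a in the frame of holder between -0.04 and 0.04 m and z of cell_a in the frame of holder between 0.026 and 0.034 m and angle between the x axis of cell_a and the x axis of holder, either way round below 0.03 rad) or (y of jaw in the frame of holder between -0.003 and 0.001 m and y of cell_b in the frame of holder between -0.03 and -0.026 m and x of cell_b in the frame of holder between -0.04 and 0.04 m and z of cell_b in the frame of holder between 0.026 and 0.034 m and angle between the x axis of cell_b and the x axis of holder, either way round below 0.03 rad) or (y of jaw in the frame of holder between 0.005 and 0.009 m and y of cell_c in the frame of holder between -0.026 and -0.022 m and x of cell_c in the frame of holder between -0.04 and 0.04 m and z of cell_c in the frame of holder between 0.026 and 0.034 m and angle between the x axis of cell_c and the x axis of holder, either way round below 0.03 rad)) and value of joint lever below 0.12 rad and velocity of joint lever below 0.1 rad/s and linear speed of each of jaw, cell_a, cell_b, cell_c below 0.01 m/s).
It fails at once if a cell is squeezed by the sliding jaw with more than 45 N (contact force between jaw and cell_a above 45 N or contact force between jaw and cell_b above 45 N or contact force between jaw and cell_c above 45 N).
It fails at once if a spare cell in the carrier is moved by more than 20 mm ((horizontal distance between cell_a and holder above 0.15 m and distance of cell_a from where it was at the start of the episode above 0.02 m) or (horizontal distance between cell_b and holder above 0.15 m and distance of cell_b from where it was at the start of the episode above 0.02 m) or (horizontal distance between cell_c and holder above 0.15 m and distance of cell_c from where it was at the start of the episode above 0.02 m)).
It fails at once if a bystander on the bench is moved by more than 30 mm (distance of any of wash_bottle, caliper, screwdriver, jar, tip_box from where it was at the start of the episode above 0.03 m).
It also fails if it takes over 51 s, if anything falls off the work surface, if the arm or the gripper's body presses on something with over 40 N, if the wrist force passes 120 N, or if a joint passes its speed limit or range.

### The arm

A 6-joint arm with a two-finger parallel gripper is mounted at the origin on the work surface. World frame = base frame: x ahead of the robot, y to its left, z up, the work surface at z = 0. Lengths are in m, angles in rad, forces in N, time in s.
With the tool pointing down it reaches from about 0.3 to 0.95 m from the base axis. Payload 3.1 kg.
Tool frame: the origin (TCP) lies at the very end of the fingers, on their centre line; the grasp point (between the pads) lies hold_point_z behind it (hold_point_z is the distance from the TCP to the grasp point, in m); z points along the fingers, y is the line along which they close (so a half turn about z gives the same grasp; the last joint's range is limited). The gripper opens to 85 mm and grips with 20 to 120 N. Pads are 22 mm wide; open, the fingers measure 114 mm over their backs; the gripper's body (76 mm by 85 mm) begins 54 mm behind the grasp point. The pads swing forward as they close: fully open they stand 13 mm farther back than shut.
Start: joints at [1.033, 0.308, 1.634, -0, 1.2, -0.07], TCP at [0.282, 0.558, 0.231] pointing down, gripper open.
Joint ranges: [-3.06, 3.06], [-0.79, 1.96], [0.05, 2.63], [-1.19, 4.34], [0.05, 2.64], [-2.94, 2.94]. Speed limits (rad/s): [2.79, 2.79, 3.14, 3.14, 3.14, 3.14].

### API

Orientations are given as a unit quaternion [x, y, z, w].
In Python, from station import sense, capture, camera_info, hand_in, hold_point_z gives the robot as it stands.
- The arm moves only by the tool jog_arm, never from a script. Its arguments are lists of equal length, an entry for each row: "dr": the turn, a rotation vector about the tool's x, y, z in degrees, a list of three; "slide": the shift along the tool's x, y, z in mm, a list of three; "hand": the closure, from -1 (fully open) to 1 (shut). A call has 1 to 8 rows; each row shifts and turns the commanded pose from where the row before left it, along the tool's axes as they then stand; what a row does not reach is not made up. A row lasts 1/12 s, in which the tool goes at most 41.7 mm and 7.16 degrees, less where a joint would pass 70% of its speed; a pose out of reach is approached as far as the arm can. A call with a gripper value outside its range is refused whole. The fingers move at their own pace and stop on an object; the grip force is fixed at half the most. Time passes only in rows, so rows that do not move let the fingers close. It gives the time, the measured TCP pose, the force, the opening and the grip force at its end, in the units of the state.
- sense(): the state, without advancing time (a new reading comes with each control period).
- capture(name): name is "scene" or "side" or "wrist"; returns the picture (384x512x3 uint8, red, green, blue); there is no depth.
- camera_info(name): a dict with "fx", "fy", "cx", "cy" (pixels), "view" (4x4, takes a point from world to camera coordinates). Camera axes: x right, y up, looking along -z (the intrinsics and any distortion apply to the point x, -y, -z); pixel columns grow to the right and rows downward; lengths in m; the calibration is good to about 2 mm. The wrist camera is an equidistant fisheye: a pixel r from the principal point sees the ray r / f radians off the axis. A picture is of the moment at which its call begins: read the wrist's pose just before it. camera_info takes no time and is no camera call; for the wrist camera it gives the pose at the moment of the call.
- hand_in(): hands the job in; it is judged then, once.
The state is a dict: "t": time; "q": joint angles; "joint_velocities": joint speeds; "joint_torque": joint torques, N m; "position": TCP position; "ee_rot": TCP orientation; "ft_force": force on the tool from outside, world axes, zero at the start; "wrist_torque": the same for the moment, N m; "width": finger opening in m; "grip_force": force on a finger pad.
Only numpy, scipy, OpenCV 4.12 (cv2) and the standard library are available. Lean on these libraries where they do the work, as an engineer would, in place of code of your own. Each camera call takes 0.05 s, during which the arm holds its last target. There are 200 camera calls.

## Working session

There is one attempt and no reset: what is moved stays moved. The work goes in short steps, Python scripts to look and compute and a tool call to move; the robot and the scene stay as the last step left them, time stands still between calls to the robot, and variables do not carry over. Pictures are saved under pics/ and viewed, at most 10 in all, crops included, and the job is handed in when it is done.

Besides the shell and the picture viewer there is one more tool, called after "Call:" as name(argument=value, ...), one argument or row to a line, values as JSON. jog_arm: Moves the arm, as the interface text tells. Its arguments: {"type":"object","properties":{"dr":{"type":"array"},"slide":{"type":"array"},"hand":{"type":"array"}},"required":["dr","slide","hand"]}

```bash
mkdir -p pics; python3 - <<'E'
from station import *
import cv2,numpy as np
s=sense();print(s,hold_point_z)
for n in ["scene","side","wrist"]:
    i=camera_info(n);print(n,{k:(np.round(v,4).tolist()) for k,v in i.items() if not isinstance(v,str)})
    cv2.imwrite(f"pics/{n}0.png",capture(n)[:,:,::-1])
E
```

```text
{'t': 0.0, 'q': array([ 1.03328075e+00,  3.09022068e-01,  1.63517842e+00, -1.46764473e-06,
        1.19967338e+00, -6.97188805e-02]), 'joint_velocities': array([ 0.00058275,  0.00237637, -0.00019363, -0.00122141,  0.00021013,
        0.00074235]), 'joint_torque': array([ 1.09898581e-03, -4.15261889e+01, -2.76666445e+01, -1.33215863e-04,
        1.01123514e-02,  7.39226493e-06]), 'position': array([0.28144526, 0.55713752, 0.2300403 ]), 'ee_rot': array([ 2.31771063e-01,  9.72769692e-01, -1.08864038e-03, -3.40359132e-04]), 'ft_force': array([ 0.14403559, -0.29283651, -0.05098546]), 'wrist_torque': array([ 0.01313758, -0.0171393 , -0.0155026 ]), 'grip_force': 0.0, 'width': 0.08511468556160706} 0.0187
scene {'fx': 457.2307, 'fy': 457.2307, 'cx': 258.5267, 'cy': 193.4184, 'view': [[-0.8261, 0.5635, 0.0045, 0.4283], [-0.441, -0.6515, 0.6173, 0.2471], [0.3508, 0.508, 0.7867, -1.7016], [0.0, 0.0, 0.0, 1.0]]}
side {'fx': 418.9687, 'fy': 418.9687, 'cx': 248.9145, 'cy': 196.0199, 'view': [[0.823, -0.5679, -0.0083, -0.4291], [0.3335, 0.4715, 0.8164, -0.2858], [-0.4597, -0.6747, 0.5775, -1.0041], [0.0, 0.0, 0.0, 1.0]]}
wrist {'fx': 297.3186, 'fy': 297.3186, 'cx': 255.6084, 'cy': 185.5573, 'view': [[0.4504, 0.8928, -0.0031, -0.6242], [-0.8623, 0.4341, -0.2608, 0.0333], [-0.2315, 0.1202, 0.9654, -0.3789], [0.0, 0.0, 0.0, 1.0]]}
```

View pics/scene0.png

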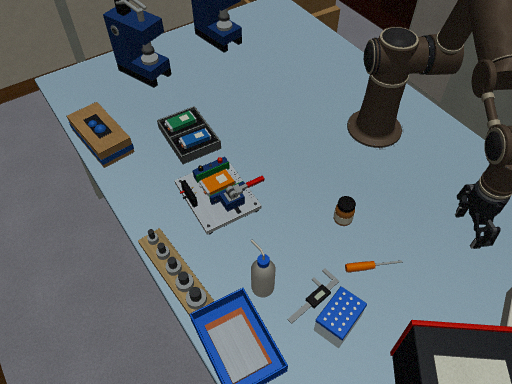

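View pics/side0.png

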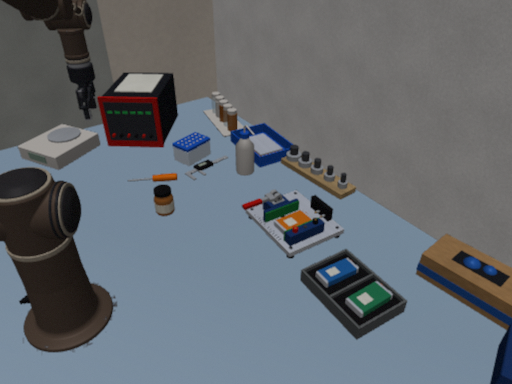

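The scene shows the holder near px (220,195) with the orange cell_c on its bed and the lever's red tip at (263,181). In the side view the holder is near (293,222). I'll zoom in next.

```bash
python3 - <<'E'
import cv2,numpy as np
a=cv2.imread("pics/scene0.png")[140:240,165:275]; b=cv2.imread("pics/side0.png")[180:265,235:350]
A=cv2.resize(a,(770,700),interpolation=cv2.INTER_CUBIC)[:600*1]
A=cv2.resize(a,(660,600),interpolation=cv2.INTER_CUBIC)   # x6
B=cv2.resize(b,(782,578),interpolation=cv2.INTER_CUBIC)   # x6.8
cv2.imwrite("pics/sc1.png",A);cv2.imwrite("pics/si1.png",B)
E
```

```text
(no output)
```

View pics/sc1.png

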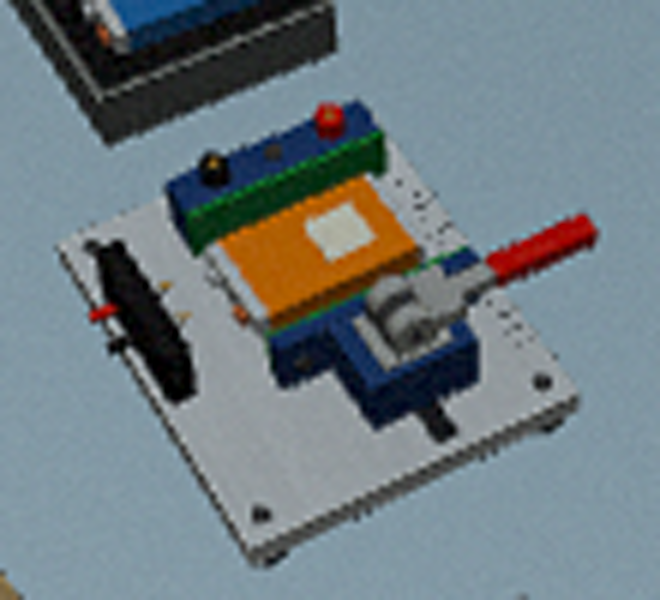

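View pics/si1.png

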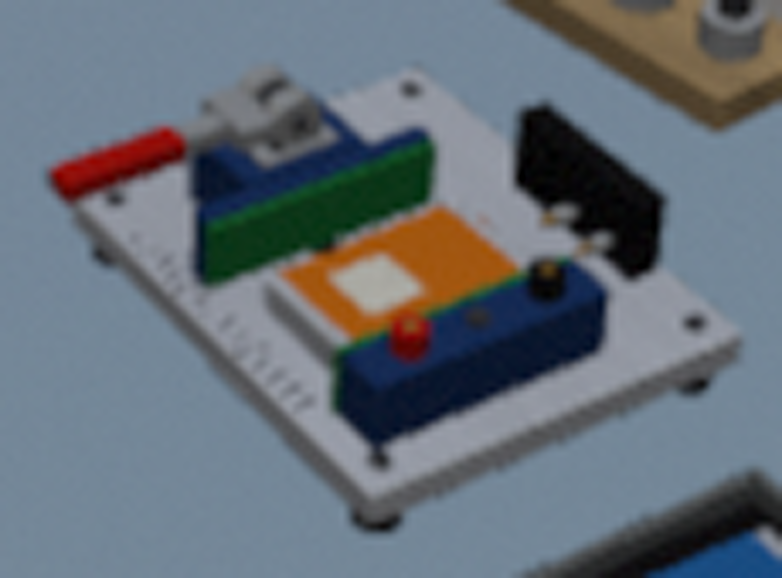

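The scene crop shows plate corners at (60,245), (250,550) and (580,398), and the lever tip at (590,230). The side crop shows plate corners at (370,500), (740,335) and (420,70), with the green jaw face top running from (205,215) to (432,143). The orange cell lies close to the fixed jaw, slightly turned. Next is a joint fit over both views.

```bash
cat > h.py <<'E'
import numpy as np, json
from station import *
from scipy.spatial.transform import Rotation as R
from scipy.optimize import least_squares
def proj(n,P,i=None):
    i=i or camera_info(n); P=np.atleast_2d(P); V=np.array(i["view"])
    c=P@V[:3,:3].T+V[:3,3]; x,y,z=c[:,0],-c[:,1],-c[:,2]
    if n=="wrist":
        r=np.hypot(x,y); t=np.arctan2(r,z); k=t/r; return np.c_[i["cx"]+i["fx"]*x*k, i["cy"]+i["fy"]*y*k]
    return np.c_[i["cx"]+i["fx"]*x/z, i["cy"]+i["fy"]*y/z]
def H2W(h,P):   # h=x,y,yaw,(z)
    P=np.atleast_2d(P); c,s=np.cos(h[2]),np.sin(h[2])
    return np.c_[h[0]+c*P[:,0]-s*P[:,1], h[1]+s*P[:,0]+c*P[:,1], P[:,2]+(h[3] if len(h)>3 else 0)]
E
python3 - <<'E'
from h import *
S=lambda c,k,o:(np.array(c)+.5)/k-.5+o
sc=lambda *c:S(c,6,np.array([165,140])); si=lambda *c:S(c,6.8,np.array([235,180]))
I={n:camera_info(n) for n in("scene","side")}
def model(p):
    g=p[4]; th=p[5]; cx,cy,ca,w=p[6:10]
    tip=[-.114*np.cos(th),g+.038,.084+.114*np.sin(th)]
    C=lambda a,b:[cx+np.cos(ca)*a*.052-np.sin(ca)*b*w/2, cy+np.sin(ca)*a*.052+np.cos(ca)*b*w/2,.05]
    return [("scene",sc(60,245),[.12,-.105,.03]),("scene",sc(250,550),[.12,.13,.03]),("scene",sc(580,398),[-.075,.13,.03]),
    ("side",si(370,500),[-.075,-.105,.03]),("side",si(740,335),[.12,-.105,.03]),("side",si(420,70),[.12,.13,.03]),
    ("scene",sc(190,210),[.06,-.055,.065]),("scene",sc(383,138),[-.06,-.055,.065]),
    ("side",si(205,215),[-.06,g,.065]),("side",si(432,143),[.06,g,.065]),("side",si(205,282),[-.06,g,.03]),
    ("scene",sc(590,230),tip),("side",si(62,183),tip),
    ("scene",sc(215,245),C(1,-1)),("scene",sc(268,322),C(1,1)),("scene",sc(418,250),C(-1,1)),("scene",sc(365,180),C(-1,-1)),
    ("side",si(440,207),C(1,1)),("side",si(283,272),C(-1,1)),("side",si(520,270),C(1,-1))]
def res(p):
    return np.concatenate([(proj(n,H2W(p[:4],q),I[n])[0]-u) for n,u,q in model(p)])
b=None
for y0 in(-.3,0,.3):
  r=least_squares(res,[.6,y0,0,0,.03,.0,0,-.02,0,.062],loss="soft_l1")
  if b is None or r.cost<b.cost:b=r
print(np.round(b.x,4),b.cost);print(np.round(res(b.x).reshape(-1,2),1))
E
```

```text
[ 0.6296 -0.0533 -0.068  -0.0039  0.0398  0.0211  0.002  -0.0125  0.0243
  0.0577] 15.387316884293341
[[-0.6 -0.4]
 [-0.5  0.4]
 [ 0.  -0.3]
 [-0.2 -0.4]
 [ 0.4 -0. ]
 [-0.2 -0.1]
 [-0.3  1.5]
 [ 0.5 -0.4]
 [ 0.3  1.8]
 [ 0.2 -0.2]
 [ 0.1  1.2]
 [ 0.7  0.4]
 [-1.3 -0.3]
 [-0.5  1.1]
 [-0.9  0.3]
 [ 2.5 -1. ]
 [ 2.6 -0.8]
 [ 1.2 -1.2]
 [-4.   0.9]
 [ 1.6 -0.5]]
```

Call:
jog_arm(
  dr=[
    [0, 0, 0],
    [0, 0, 0],
    [0, 0, 0],
    [0, 0, 0],
    [0, 0, 0],
    [0, 0, 0],
    [0, 0, 0],
    [0, 0, 0],
  ],
  slide=[
    [-27, -23, 1],
    [-27, -23, 1],
    [-27, -23, 1],
    [-27, -23, 1],
    [-27, -23, 1],
    [-27, -23, 1],
    [-27, -23, 1],
    [-27, -23, 1],
  ],
  hand=[-1, -1, -1, -1, -1, -1, -1, -1],
)

```text
t: 0.82
position: [0.3918, 0.2945, 0.223]
ee_rot: [0.232, 0.973, -0.0, -0.0]
ft_force: [1.0, -0.4, 0.1]
width: 0.0856
grip_force: 0.0
```

Call:
jog_arm(
  dr=[
    [0, 0, 0],
    [0, 0, 0],
    [0, 0, 0],
    [0, 0, 0],
    [0, 0, -5.7],
    [0, 0, -5.7],
    [0, 0, -5.7],
    [0, 0, -5.8],
  ],
  slide=[
    [-36, -31, 1],
    [-36, -31, 1],
    [-36, -31, 1],
    [-36, -31, 1],
    [-36, -31, 1],
    [-36, -31, 1],
    [0, 0, 0],
    [0, 0, 0],
  ],
  hand=[-1, -1, -1, -1, -1, -1, -1, -1],
)

```text
t: 1.48
position: [0.4916, 0.0646, 0.2178]
ee_rot: [0.034, 0.999, -0.0, -0.0]
ft_force: [-0.5, -0.2, -0.4]
width: 0.0853
grip_force: 0.0
```

```bash
python3 - <<'E'
from h import *
import cv2
s=sense();i=camera_info("wrist");im=capture("wrist")
print(s["t"],s["position"],R.from_quat(s["ee_rot"]).as_matrix().round(3).tolist(),s["q"].round(2),s["ft_force"])
np.savez("w1.npz",view=i["view"])
h=[.6296,-.0533,-.068,-.0039]
for P in ([-.114,.078,.084],[-.052,.078,.084],[0,.078,.084],[-.06,.04,.065],[-.06,-.055,.065]):print(P,proj("wrist",H2W(h,P),i).round(0))
cv2.imwrite("pics/w1.png",cv2.resize(im,(800,600),interpolation=cv2.INTER_CUBIC)[:,:,::-1])
E
```

```text
1.4833 [0.49160489 0.0645675  0.21780219] [[-0.998, 0.069, -0.0], [0.069, 0.998, -0.0], [0.0, -0.0, -1.0]] [ 0.04  0.07  1.94 -0.    1.13 -1.46] [-0.46874893 -0.17441469 -0.44743677]
[-0.114, 0.078, 0.084] [[225. 208.]]
[-0.052, 0.078, 0.084] [[227. 262.]]
[0, 0.078, 0.084] [[229. 300.]]
[-0.06, 0.04, 0.065] [[195. 246.]]
[-0.06, -0.055, 0.065] [[120. 243.]]
```

View pics/w1.png

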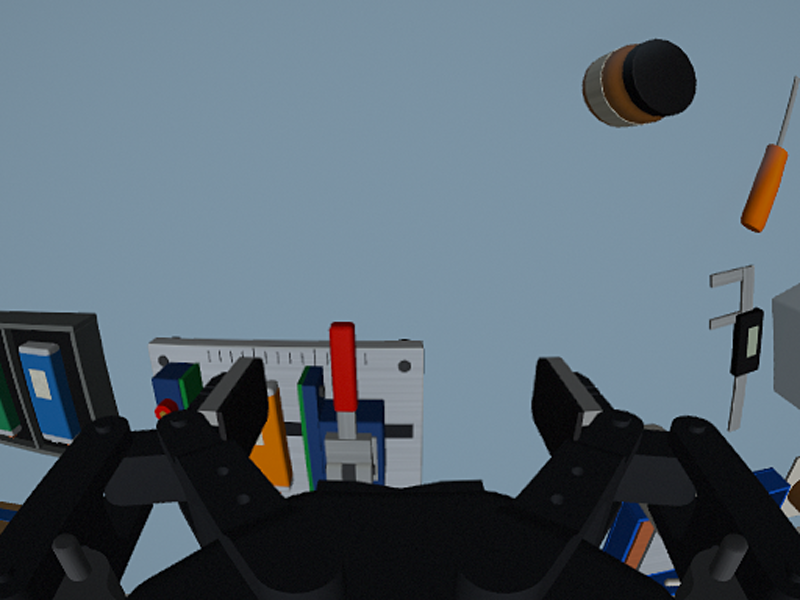

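The wrist view shows the red lever tip at (342,325), the grip's end at (344,408), and the plate's front corners at (150,341) and (423,341). I'll refit with these added.

```bash
cat > fit.py <<'E'
from h import *
S=lambda c,k,o:(np.array(c)+.5)/k-.5+o
sc=lambda *c:S(c,6,np.array([165,140])); si=lambda *c:S(c,6.8,np.array([235,180])); wr=lambda *c:S(c,1.5625,0)
I={n:camera_info(n) for n in("scene","side","wrist")}
I["wrist"]["view"]=np.load("w1.npz")["view"]
def model(p):
    g=p[4]; th=p[5]; L=lambda r:[-r*np.cos(th),g+.038,.084+r*np.sin(th)]
    tip=L(.114)
    return [("scene",sc(60,245),[.12,-.105,.03]),("scene",sc(250,550),[.12,.13,.03]),("scene",sc(580,398),[-.075,.13,.03]),
    ("side",si(370,500),[-.075,-.105,.03]),("side",si(740,335),[.12,-.105,.03]),("side",si(420,70),[.12,.13,.03]),
    ("scene",sc(190,210),[.06,-.055,.065]),("scene",sc(383,138),[-.06,-.055,.065]),
    ("side",si(205,215),[-.06,g,.065]),("side",si(432,143),[.06,g,.065]),
    ("scene",sc(590,230),tip),("side",si(62,183),tip),
    ("wrist",wr(342,325),tip),("wrist",wr(344,410),L(.052)),("wrist",wr(150,341),[-.075,-.105,.03]),("wrist",wr(423,341),[-.075,.13,.03]),
    ("wrist",wr(300,367),[-.06,g,.065])]
def res(p): return np.concatenate([(proj(n,H2W(p[:4],q),I[n])[0]-u) for n,u,q in model(p)])
b=least_squares(res,[.63,-.05,-.068,0,.04,0],loss="soft_l1")
print(np.round(b.x,4),b.cost);print(np.round(res(b.x).reshape(-1,2),1).tolist())
g=b.x[4];print(H2W(b.x,[[-.095,g+.038,.084],[0,g+.038,.084]]).round(4),np.linalg.inv(I["wrist"]["view"])[:3,3])
E
python3 fit.py
```

```text
[ 0.6278 -0.0547 -0.0606 -0.0055  0.0373  0.0714] 20.183423922813475
[[-0.4, -0.3], [0.2, 0.2], [0.4, -0.8], [-0.0, 0.6], [0.3, 0.6], [-0.8, 0.7], [-0.0, 1.5], [0.6, -0.6], [0.5, 3.2], [0.3, 1.0], [0.5, -1.6], [-1.1, -0.4], [0.0, -0.0], [2.3, -1.5], [-0.4, 0.3], [0.6, 2.5], [-0.8, 9.4]]
[[0.5375 0.0263 0.0785]
 [0.6324 0.0205 0.0785]] [0.42519473 0.07033289 0.36022234]
```

Call:
jog_arm(
  dr=[
    [0, 0, 0],
    [0, 0, 0],
    [0, 0, 0],
    [0, 0, 0],
    [0, 0, 0],
  ],
  slide=[
    [-24, -17, 30],
    [-24, -18, 30],
    [0, 0, 30],
    [0, 0, 20],
    [0, 0, 0],
  ],
  hand=[-1, -1, -1, -1, -1],
)

```text
t: 1.95
position: [0.531, 0.0296, 0.1036]
ee_rot: [0.035, 0.999, -0.0, -0.006]
ft_force: [-1.7, 0.0, -0.4]
width: 0.0854
grip_force: 0.0
```

```bash
python3 - <<'E'
from h import *
import cv2
s=sense();i=camera_info("wrist");im=capture("wrist")
print(s["t"],s["position"],s["ft_force"])
np.savez("w2.npz",view=i["view"])
cv2.imwrite("pics/w2.png",cv2.resize(im[150:384,120:392],None,fx=2.5,fy=2.5,interpolation=cv2.INTER_CUBIC)[:,:,::-1])
p=s["position"];print(proj("wrist",[p+[0,0,.0187],[.5375,.0263,.0785],p],i))
E
```

```text
1.95 [0.53102994 0.02960168 0.10356218] [-1.65892066  0.00890884 -0.41754254]
[[253.29246487 253.75209469]
 [249.2950467  230.37645415]
 [253.59198429 237.35644534]]
```

View pics/w2.png

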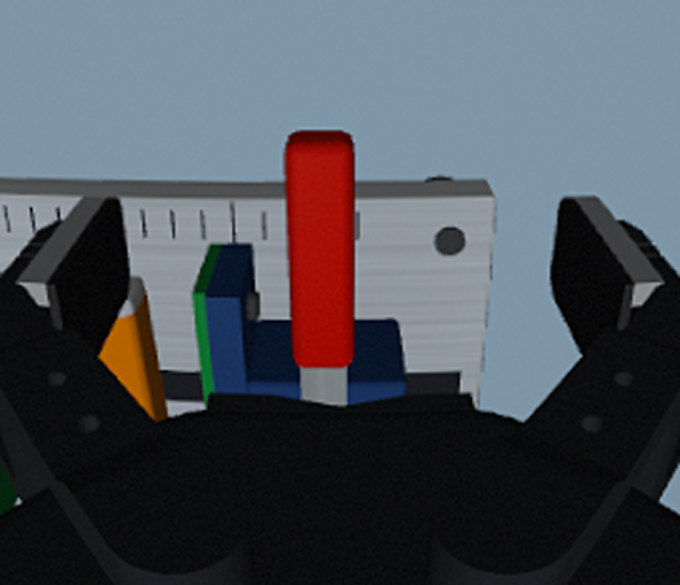

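The wrist view shows the lever between the open pads. The grip is centred at about (322,250), with its tip at (320,133) and its end at (323,365). I'll triangulate tip and end from the two wrist views.

```bash
python3 - <<'E'
from h import *
i=camera_info("wrist");s=sense();print(s["position"])
I=[dict(i,view=np.load(f"w{k}.npz")["view"]) for k in(1,2)]
w1=lambda *c:(np.array(c)+.5)/1.5625-.5; w2=lambda *c:(np.array(c)+.5)/2.5-.5+[120,150]
for a,b in(((342,324),(320,132)),((344,409),(323,365))):
    f=lambda P:np.concatenate([proj("wrist",P,I[0])[0]-w1(*a),proj("wrist",P,I[1])[0]-w2(*b)])
    r=least_squares(f,[.54,.03,.08]);print(r.x.round(4),r.fun.round(1))
E
```

```text
[0.5327465  0.02980351 0.1059591 ]
[0.5177 0.0271 0.0852] [-0.2 -0.9  0.1  0.5]
[0.5735 0.0236 0.0965] [-0.  0.  0. -0.]
```

Call:
jog_arm(
  dr=[
    [0, 0, 0],
    [0, 0, 0],
    [0, 0, 0],
    [0, 0, 0],
    [0, 0, 0],
    [0, 0, 0],
  ],
  slide=[
    [0, 0, 15],
    [0, 0, 15],
    [0, 0, 14],
    [0, 0, 0],
    [0, 0, 0],
    [0, 0, 0],
  ],
  hand=[-1, -1, -1, -1, -1, -1],
)

```text
t: 2.5
position: [0.5372, 0.0298, 0.0667]
ee_rot: [0.034, 0.999, 0.0, 0.002]
ft_force: [-0.2, 0.6, -1.2]
width: 0.0853
grip_force: 0.0
```

Call:
jog_arm(
  dr=[
    [0, 0, 0],
    [0, 0, 0],
    [0, 0, 0],
    [0, 0, 0],
    [0, 0, 0],
    [0, 0, 0],
  ],
  slide=[
    [0, 0, 0],
    [0, 0, 0],
    [0, 0, 0],
    [0, 0, 0],
    [0, 0, 0],
    [0, 0, 0],
  ],
  hand=[-0.3, 0, 0.2, 0.3, 0.4, 0.4],
)

```text
t: 3.0
position: [0.5358, 0.0294, 0.0649]
ee_rot: [0.034, 0.999, -0.0, 0.0]
ft_force: [-0.3, -1.3, 0.7]
width: 0.0257
grip_force: 0.3
```

Call:
jog_arm(
  dr=[
    [0, 0, 0],
    [0, 0, 0],
    [0, 0, 0],
  ],
  slide=[
    [0, -3, 1.5],
    [0, 0, 0],
    [0, 0, 0],
  ],
  hand=[0.4, 0.4, 0.4],
)

```text
t: 3.25
position: [0.5352, 0.0264, 0.063]
ee_rot: [0.035, 0.999, 0.0, -0.0]
ft_force: [0.4, -0.1, 0.4]
width: 0.0252
grip_force: 0.0
```

Call:
jog_arm(
  dr=[
    [0, 0, 0],
    [0, 0, 0],
    [0, 0, 0],
    [0, 0, 0],
    [0, 0, 0],
    [0, 0, 0],
  ],
  slide=[
    [0, 0, 0],
    [0, 0, 0],
    [0, 0, 0],
    [0, 0, 0],
    [0, 0, 0],
    [0, 0, 0],
  ],
  hand=[0.5, 0.6, 0.8, 1, 1, 1],
)

```text
t: 3.75
position: [0.5352, 0.0251, 0.0633]
ee_rot: [0.034, 0.999, -0.001, -0.0]
ft_force: [-0.9, -5.1, 0.8]
width: 0.0153
grip_force: 58.6
```

Call:
jog_arm(
  dr=[
    [0, 0, 0],
    [0, 0, 0],
    [0, 0, 0],
    [0, 0, 0],
  ],
  slide=[
    [-0.5, 0, -9.7],
    [-1.4, 0, -9.6],
    [-2.4, 0, -9.4],
    [0, 0, 0],
  ],
  hand=[1, 1, 1, 1],
)

```text
t: 4.08
position: [0.5382, 0.0249, 0.0914]
ee_rot: [0.034, 0.999, -0.001, -0.002]
ft_force: [-0.8, -5.5, 0.8]
width: 0.0148
grip_force: 60.3
```

Call:
jog_arm(
  dr=[
    [0, 0, 0],
    [0, 0, 0],
    [0, 0, 0],
    [0, 0, 0],
    [0, 0, 0],
  ],
  slide=[
    [-3.3, 0, -9.1],
    [-4.2, 0, -8.7],
    [-5.1, 0, -8.3],
    [-5.9, 0, -7.7],
    [0, 0, 0],
  ],
  hand=[1, 1, 1, 1, 1],
)

```text
t: 4.5
position: [0.5546, 0.024, 0.1242]
ee_rot: [0.034, 0.999, -0.001, -0.005]
ft_force: [-4.7, -4.6, 0.3]
width: 0.0148
grip_force: 59.7
```

Call:
jog_arm(
  dr=[
    [0, 0, 0],
    [0, 0, 0],
    [0, 0, 0],
    [0, 0, 0],
    [0, 0, 0],
    [0, 0, 0],
    [0, 0, 0],
  ],
  slide=[
    [-6.6, 0, -7.1],
    [-7.3, 0, -6.4],
    [-7.9, 0, -5.6],
    [-8.4, 0, -4.8],
    [-8.8, 0, -4],
    [0, 0, 0],
    [0, 0, 0],
  ],
  hand=[1, 1, 1, 1, 1, 1, 1],
)

```text
t: 5.08
position: [0.5927, 0.024, 0.152]
ee_rot: [0.034, 0.999, 0.001, -0.006]
ft_force: [-6.8, 2.5, 1.2]
width: 0.0152
grip_force: 59.4
```

```bash
python3 - <<'E'
from h import *
import cv2
s=sense();print(s["t"],s["position"],s["ft_force"],s["wrist_torque"],s["width"])
a=capture("side")[150:270,220:360];b=capture("scene")[130:250,160:280]
k=lambda x:cv2.resize(x,None,fx=3,fy=4.5,interpolation=cv2.INTER_CUBIC) if 0 else cv2.resize(x,(int(x.shape[1]*3),int(x.shape[0]*3)),interpolation=cv2.INTER_CUBIC)
cv2.imwrite("pics/c3.png",np.hstack([k(a),k(b)])[:,:,::-1])
E
```

```text
5.0833 [0.5927381  0.02396801 0.15200921] [-6.81391803  2.53084702  1.17153988] [0.41311389 1.54238863 0.14300109] 0.015241355145556074
```

View pics/c3.png

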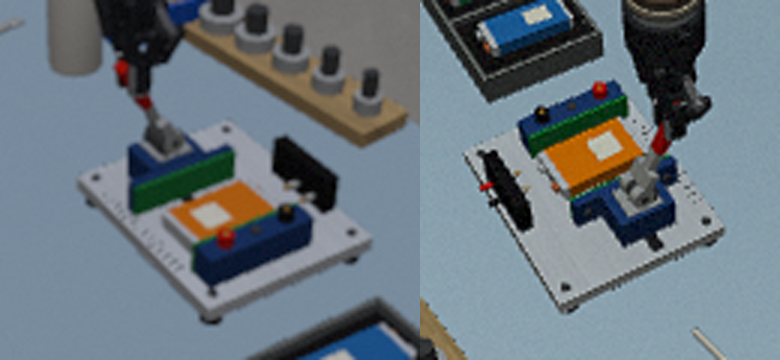

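The lever is at about 1.15 rad and the jaw is free, with the cell at (215,205) in the side half of the picture. Next I close the jaw.

Call:
jog_arm(
  dr=[
    [0, 0, 0],
    [0, 0, 0],
    [0, 0, 0],
    [0, 0, 0],
    [0, 0, 0],
    [0, 0, 0],
    [0, 0, 0],
    [0, 0, 0],
  ],
  slide=[
    [0, -3, 0],
    [0, -3, 0],
    [0, -3, 0],
    [0, -3, 0],
    [0, -3, 0],
    [0, -3, 0],
    [0, -2, 0],
    [0, 0, 0],
  ],
  hand=[1, 1, 1, 1, 1, 1, 1, 1],
)

```text
t: 5.85
position: [0.5915, 0.0045, 0.152]
ee_rot: [0.035, 0.999, 0.002, -0.005]
ft_force: [-4.7, 2.9, 2.1]
width: 0.0151
grip_force: 59.2
```

Call:
jog_arm(
  dr=[
    [0, 0, 0],
    [0, 0, 0],
    [0, 0, 0],
    [0, 0, 0],
  ],
  slide=[
    [0, -1.5, 0],
    [0, -1.5, 0],
    [0, -1, 0],
    [0, 0, 0],
  ],
  hand=[1, 1, 1, 1],
)

```text
t: 6.18
position: [0.5912, 0.0008, 0.152]
ee_rot: [0.034, 0.999, 0.002, -0.005]
ft_force: [-5.6, 3.8, 1.7]
width: 0.0147
grip_force: 59.2
```

Call:
jog_arm(
  dr=[
    [0, 0, 0],
    [0, 0, 0],
    [0, 0, 0],
    [0, 0, 0],
  ],
  slide=[
    [0, -1, 0],
    [0, -1, 0],
    [0, 0, 0],
    [0, 0, 0],
  ],
  hand=[1, 1, 1, 1],
)

```text
t: 6.52
position: [0.5911, -0.0007, 0.152]
ee_rot: [0.034, 0.999, 0.002, -0.005]
ft_force: [-4.9, 4.9, 2.0]
width: 0.0148
grip_force: 59.2
```

Call:
jog_arm(
  dr=[
    [0, 0, 0],
    [0, 0, 0],
    [0, 0, 0],
  ],
  slide=[
    [0, -1, 0],
    [0, 0, 0],
    [0, 0, 0],
  ],
  hand=[1, 1, 1],
)

```text
t: 6.77
position: [0.5911, -0.0016, 0.152]
ee_rot: [0.034, 0.999, 0.002, -0.005]
ft_force: [-5.0, 4.8, 1.3]
width: 0.015
grip_force: 59.2
```

Call:
jog_arm(
  dr=[
    [0, 0, 0],
    [0, 0, 0],
    [0, 0, 0],
  ],
  slide=[
    [0, -1, 0],
    [0, 0, 0],
    [0, 0, 0],
  ],
  hand=[1, 1, 1],
)

```text
t: 7.02
position: [0.591, -0.0024, 0.152]
ee_rot: [0.034, 0.999, 0.003, -0.005]
ft_force: [-4.6, 5.2, 2.0]
width: 0.0151
grip_force: 59.2
```

Call:
jog_arm(
  dr=[
    [0, 0, 0],
    [0, 0, 0],
    [0, 0, 0],
  ],
  slide=[
    [0, -1, 0],
    [0, 0, 0],
    [0, 0, 0],
  ],
  hand=[1, 1, 1],
)

```text
t: 7.27
position: [0.5909, -0.0033, 0.152]
ee_rot: [0.034, 0.999, 0.003, -0.005]
ft_force: [-5.5, 5.9, 0.8]
width: 0.0149
grip_force: 59.2
```

Call:
jog_arm(
  dr=[
    [0, 0, 0],
    [0, 0, 0],
    [0, 0, 0],
  ],
  slide=[
    [0, -1, 0],
    [0, 0, 0],
    [0, 0, 0],
  ],
  hand=[1, 1, 1],
)

```text
t: 7.52
position: [0.5909, -0.0043, 0.152]
ee_rot: [0.034, 0.999, 0.003, -0.005]
ft_force: [-5.0, 5.1, 0.7]
width: 0.015
grip_force: 59.2
```

Call:
jog_arm(
  dr=[
    [0, 0, 0],
    [0, 0, 0],
    [0, 0, 0],
  ],
  slide=[
    [0, -1, 0],
    [0, 0, 0],
    [0, 0, 0],
  ],
  hand=[1, 1, 1],
)

```text
t: 7.77
position: [0.5908, -0.0053, 0.152]
ee_rot: [0.034, 0.999, 0.003, -0.005]
ft_force: [-4.9, 6.1, 1.4]
width: 0.0148
grip_force: 59.2
```

Call:
jog_arm(
  dr=[
    [0, 0, 0],
    [0, 0, 0],
    [0, 0, 0],
  ],
  slide=[
    [0, -1, 0],
    [0, 0, 0],
    [0, 0, 0],
  ],
  hand=[1, 1, 1],
)

```text
t: 8.02
position: [0.5907, -0.0063, 0.152]
ee_rot: [0.034, 0.999, 0.003, -0.005]
ft_force: [-5.0, 6.6, 1.4]
width: 0.0146
grip_force: 59.2
```

Call:
jog_arm(
  dr=[
    [0, 0, 0],
    [0, 0, 0],
    [0, 0, 0],
  ],
  slide=[
    [0, -1, 0],
    [0, 0, 0],
    [0, 0, 0],
  ],
  hand=[1, 1, 1],
)

```text
t: 8.27
position: [0.5907, -0.0073, 0.152]
ee_rot: [0.034, 0.999, 0.003, -0.005]
ft_force: [-4.5, 6.5, 1.2]
width: 0.0151
grip_force: 59.2
```

Call:
jog_arm(
  dr=[
    [0, 0, 0],
    [0, 0, 0],
    [0, 0, 0],
  ],
  slide=[
    [0, -1, 0],
    [0, 0, 0],
    [0, 0, 0],
  ],
  hand=[1, 1, 1],
)

```text
t: 8.52
position: [0.5906, -0.0083, 0.152]
ee_rot: [0.035, 0.999, 0.003, -0.005]
ft_force: [-3.7, 6.4, 2.1]
width: 0.015
grip_force: 59.2
```

Call:
jog_arm(
  dr=[
    [0, 0, 0],
    [0, 0, 0],
    [0, 0, 0],
  ],
  slide=[
    [0, -1, 0],
    [0, 0, 0],
    [0, 0, 0],
  ],
  hand=[1, 1, 1],
)

```text
t: 8.77
position: [0.5906, -0.0092, 0.152]
ee_rot: [0.035, 0.999, 0.003, -0.005]
ft_force: [-4.4, 6.3, 1.1]
width: 0.0148
grip_force: 59.2
```

Call:
jog_arm(
  dr=[
    [0, 0, 0],
    [0, 0, 0],
    [0, 0, 0],
  ],
  slide=[
    [0, -1, 0],
    [0, 0, 0],
    [0, 0, 0],
  ],
  hand=[1, 1, 1],
)

```text
t: 9.02
position: [0.5905, -0.0094, 0.152]
ee_rot: [0.035, 0.999, 0.004, -0.005]
ft_force: [-4.2, 8.2, 1.2]
width: 0.0151
grip_force: 59.2
```

Call:
jog_arm(
  dr=[
    [0, 0, 0],
    [0, 0, 0],
    [0, 0, 0],
  ],
  slide=[
    [0, -1, 0],
    [0, 0, 0],
    [0, 0, 0],
  ],
  hand=[1, 1, 1],
)

```text
t: 9.27
position: [0.5905, -0.0094, 0.152]
ee_rot: [0.035, 0.999, 0.004, -0.005]
ft_force: [-3.8, 10.8, 2.1]
width: 0.0151
grip_force: 59.3
```

Call:
jog_arm(
  dr=[
    [0, 0, 0],
    [0, 0, 0],
    [0, 0, 0],
  ],
  slide=[
    [0, -1, 0],
    [0, 0, 0],
    [0, 0, 0],
  ],
  hand=[1, 1, 1],
)

```text
t: 9.52
position: [0.5905, -0.0096, 0.152]
ee_rot: [0.035, 0.999, 0.005, -0.005]
ft_force: [-3.7, 13.2, 1.4]
width: 0.0147
grip_force: 59.3
```

```bash
python3 - <<'E'
from h import *
import cv2
s=sense();print(s["t"],s["position"],s["ft_force"],s["wrist_torque"],s["width"])
a=capture("side")[180:250,255:355];b=capture("scene")[140:230,165:265]
k=lambda x:cv2.resize(x,None,fx=4,fy=4,interpolation=cv2.INTER_CUBIC)
A,B=k(a),k(b);A=np.vstack([A,np.zeros((80,400,3),np.uint8)])
cv2.imwrite("pics/c4.png",np.hstack([A,B])[:,:,::-1])
E
```

```text
9.5167 [ 0.59050985 -0.00959086  0.15204871] [-3.73219193 13.21868783  1.37427992] [1.91383106 1.27269656 0.09486261] 0.01472217354804843
```

View pics/c4.png

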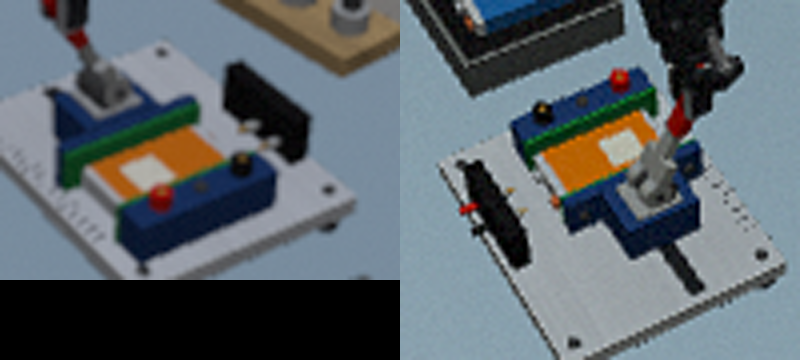

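The jaw is snug on the cell, which lies square between the green faces at (155,170) in the side half. The force plateau agrees. Now I lower the lever while holding y.

Call:
jog_arm(
  dr=[
    [0, 0, 0],
    [0, 0, 0],
    [0, 0, 0],
    [0, 0, 0],
    [0, 0, 0],
  ],
  slide=[
    [8.8, 0, 4],
    [8.4, 0, 4.8],
    [7.9, 0, 5.6],
    [7.3, -0.2, 6.4],
    [0, 0, 0],
  ],
  hand=[1, 1, 1, 1, 1],
)

```text
t: 10.03
position: [0.5661, -0.008, 0.1355]
ee_rot: [0.035, 0.999, 0.005, 0.005]
ft_force: [3.4, 14.3, 5.0]
width: 0.015
grip_force: 58.7
```

Call:
jog_arm(
  dr=[
    [0, 0, 0],
    [0, 0, 0],
    [0, 0, 0],
    [0, 0, 0],
  ],
  slide=[
    [6.6, 0, 7.1],
    [5.9, 0, 7.7],
    [0, 0, 0],
    [0, 0, 0],
  ],
  hand=[1, 1, 1, 1],
)

```text
t: 10.37
position: [0.5536, -0.0073, 0.1206]
ee_rot: [0.036, 0.999, 0.005, 0.005]
ft_force: [1.5, 14.1, 5.3]
width: 0.0149
grip_force: 58.6
```

Call:
jog_arm(
  dr=[
    [0, 0, 0],
    [0, 0, 0],
    [0, 0, 0],
    [0, 0, 0],
  ],
  slide=[
    [5.1, 0, 8.3],
    [4.2, 0, 8.7],
    [3.3, 0, 9.1],
    [0, 0, 0],
  ],
  hand=[1, 1, 1, 1],
)

```text
t: 10.7
position: [0.5411, -0.0065, 0.0939]
ee_rot: [0.036, 0.999, 0.005, 0.005]
ft_force: [3.9, 15.5, 2.2]
width: 0.015
grip_force: 59.5
```

Call:
jog_arm(
  dr=[
    [0, 0, 0],
    [0, 0, 0],
    [0, 0, 0],
    [0, 0, 0],
    [0, 0, 0],
  ],
  slide=[
    [2.4, 0, 9.4],
    [1.4, 0, 9.6],
    [0.5, 0, 9.7],
    [0, 0, 0],
    [0, 0, 0],
  ],
  hand=[1, 1, 1, 1, 1],
)

```text
t: 11.12
position: [0.5366, -0.0062, 0.0653]
ee_rot: [0.036, 0.999, 0.004, 0.004]
ft_force: [1.9, 15.6, 4.3]
width: 0.0148
grip_force: 62.3
```

Call:
jog_arm(
  dr=[
    [0, 0, 0],
    [0, 0, 0],
    [0, 0, 0],
    [0, 0, 0],
  ],
  slide=[
    [0, 0, 3],
    [0, 0, 2],
    [0, 0, 0],
    [0, 0, 0],
  ],
  hand=[1, 1, 1, 1],
)

```text
t: 11.45
position: [0.5367, -0.0061, 0.0639]
ee_rot: [0.035, 0.999, 0.004, 0.003]
ft_force: [-6.6, 16.9, 27.2]
width: 0.0148
grip_force: 66.1
```

Call:
jog_arm(
  dr=[
    [0, 0, 0],
    [0, 0, 0],
    [0, 0, 0],
    [0, 0, 0],
    [0, 0, 0],
  ],
  slide=[
    [0, 1.5, -2],
    [0, 1.5, -2],
    [0, 1, 0],
    [0, 0, 0],
    [0, 0, 0],
  ],
  hand=[1, 1, 1, 1, 1],
)

```text
t: 11.87
position: [0.5368, -0.0058, 0.0648]
ee_rot: [0.035, 0.999, 0.001, 0.004]
ft_force: [1.1, 5.7, 8.3]
width: 0.015
grip_force: 63.6
```

Call:
jog_arm(
  dr=[
    [0, 0, 0],
    [0, 0, 0],
    [0, 0, 0],
    [0, 0, 0],
    [0, 0, 0],
  ],
  slide=[
    [0, 0, 0],
    [0, 0, 0],
    [0, 0, 0],
    [0, 0, 0],
    [0, 0, 0],
  ],
  hand=[0.3, 0, -0.2, -0.3, -0.3],
)

```text
t: 12.28
position: [0.5324, -0.0077, 0.0617]
ee_rot: [0.035, 0.999, 0.0, -0.001]
ft_force: [-0.2, -0.1, 0.1]
width: 0.0557
grip_force: 0.0
```

Call:
jog_arm(
  dr=[
    [0, 0, 0],
    [0, 0, 0],
    [0, 0, 0],
    [0, 0, 0],
    [0, 0, 0],
    [0, 0, 0],
    [0, 0, 0],
    [0, 0, 0],
  ],
  slide=[
    [0, 0, -10],
    [0, 0, -20],
    [0, 0, -20],
    [0, 0, -30],
    [20, 0, -30],
    [30, 0, -20],
    [30, 0, 0],
    [0, 0, 0],
  ],
  hand=[-0.3, -0.3, -0.3, -0.3, -0.3, -0.3, -0.3, -0.3],
)

```text
t: 12.95
position: [0.4482, -0.0016, 0.1929]
ee_rot: [0.034, 0.999, 0.0, -0.002]
ft_force: [0.1, 0.3, -1.0]
width: 0.0555
grip_force: 0.0
```

```bash
python3 - <<'E'
from h import *
import cv2
s=sense();print(s["t"],s["position"],s["ft_force"],s["width"])
a=capture("side")[180:250,240:340];b=capture("scene")[140:230,170:270]
k=lambda x:cv2.resize(x,None,fx=4,fy=4,interpolation=cv2.INTER_CUBIC)
A,B=k(a),k(b);A=np.vstack([A,np.zeros((80,400,3),np.uint8)])
cv2.imwrite("pics/c5.png",np.hstack([A,B])[:,:,::-1])
E
```

```text
12.95 [ 0.4482151  -0.0015921   0.19286951] [ 0.10171326  0.30469528 -0.95934227] 0.05553666557317271
```

View pics/c5.png

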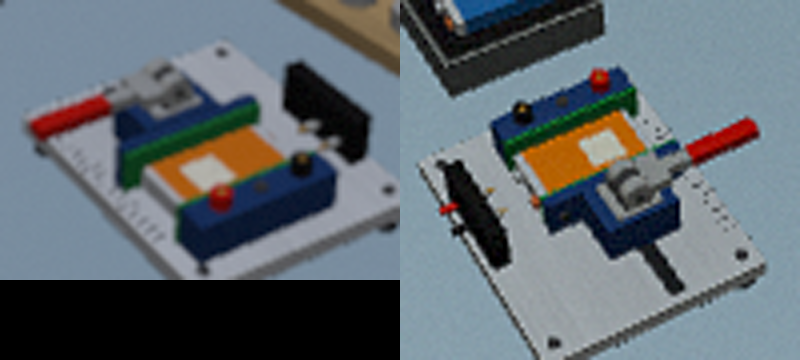

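The lever is level (side half, red grip at (70,117)), and the cell sits square and snug against both green faces. The jaw is where it was before locking.

```bash
python3 -c "
from station import *
print(hand_in())"
```

```text
the job is handed in; nothing more can be done
None
```

The job is handed in with no result returned: cell_c (orange) sits square and snug between the jaws with the lever fully down, judged from the final pictures and the force readings, and no other object was touched.

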